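# Hold the portion stop against its sprung pad

### The job

Take the tallest of the three white plates out of the rack and stand it upright, fully down, in the slot of the grey cutting guide. Then slide it along the slot against the sprung pad and press steadily until the pad is pushed in by about half its travel (about 10 N), never to the end of its travel, so that the cook can tighten the screw: finish while still holding it pressed there, without letting go. Leave the other two plates, the small sauce bowl and the jar where they are.

Things in the scene. Friction and masses are not known exactly. Their poses are not given: they have to be found in the camera images.
- stop_plate: tall portion-stop plate: white plastic, 80 mm wide (its x), 12 mm thick (its y), 115 mm tall (its z), about 0.11 kg; lowest 4 mm step in to 8 mm thick. Starts upright in one of the three rack slots, told from the other two plates by its height alone. Either way round fits. Origin: centre of underside
- plate_top (a point): centre of the tall plate's top edge; below it the plate can be pinched across its 12 mm thickness
- rack: wooden rack fixed on the board, 110 mm (its x) x 160 mm (its y) x 40 mm high; three slots along its x at y = -50, 0, +50 mm, each 86 mm long, 16 mm wide, floor 10 mm above the rack's underside, each holding one white plate. Origin: centre of underside, z up
- guide: cutting guide fixed on the board: grey block, 250 mm long (its x, -120 to +130 mm), 70 mm wide (its y), 40 mm high, with one slot along its x. A steel spring housing at x = 95 to 130 mm rises to 112 mm. A thumb screw sticks out 22 mm on the -y side. Place and yaw vary; guide and rack may swap sides. Origin: on the underside, below the slot's middle line, z up
- slot_floor (a point): point on the guide slot's floor, on its middle line, at guide x = -30, z = 10 mm: a plate centred here stands 40 mm clear of the pad. The slot is 16 mm wide, widening to 28 mm over its top 6 mm, 30 mm deep, and runs from guide x = -110 to +95 mm
- pad: sprung stop pad over the +x end of the slot: rubber-faced plate 44 x 44 mm, 10 mm thick, facing the guide's -x. Origin: centre of the rubber face, at guide x = 50, z = 88 mm when free. It slides to the guide's +x against a spring of 0.8 N/mm without preload: 10 N at 12.5 mm (half), end of travel at 25 mm (guide x = 75 mm)
- short_plate: white plastic plate 80 x 12 x 55 mm (the shortest), standing in another rack slot; leave it. Origin: centre of underside
- middle_plate: white plastic plate 80 x 12 x 72 mm (middle height), standing in another rack slot; leave it. Origin: centre of underside
- sauce_bowl: small white bowl, 64 mm across, 30 mm high, on the robot's side of the board, near the middle. Origin: centre of underside
- jar: amber jar, 50 mm across, 70 mm tall, on the far side of the board, near the middle. Origin: centre of underside
Mind the look-alikes: they are no part of the job. What is shaped like the stop_plate but blue or purple is not meant.

How it is judged:
On the way, in this order (a step that is already met when the one before it is completed fails the run):
1. the tall plate stands upright in the guide's slot, fully down (z of stop_plate in the frame of guide between 0.005 and 0.015 m and y of stop_plate in the frame of guide between -0.006 and 0.006 m and x of stop_plate in the frame of guide between -0.08 and 0.045 m and angle between stop_plate's own z axis and vertical below 0.12 rad and angle between the x axis of stop_plate and the x axis of guide, either way round below 0.12 rad), for 0.2 s.
2. the plate, still down in the slot, presses the pad steadily with 6 to 14 N for a second (all of step 1 and contact force between stop_plate and pad between 6 and 14 N), for 1 s.
At the end, for the whole second after the job is handed in: Through the last second the tall plate stands in the guide's slot, its underside within 5 mm of the slot floor, within 6 mm of the slot's middle line, upright and in line with the slot within 7 degrees, held by the fingers and pressing the pad with 6 to 14 N (pad pushed in about 7.5 to 17.5 mm) (all of step 2 and contact force between the fingers and stop_plate above 1 N); the arm keeps its last pose, push and grip.
It fails at once if the pad is driven to the end of its travel (more than 24 mm) (x of pad in the frame of guide above 0.074 m).
It fails at once if another plate, the sauce bowl or the jar is moved by more than 40 mm (distance of any of short_plate, middle_plate, sauce_bowl, jar from where it was at the start of the episode above 0.04 m).
It also fails if it takes over 61 s, if anything falls off the work surface, if the arm or the gripper's body presses on something with over 40 N, if the wrist force passes 120 N, or if a joint passes its speed limit or range.

### The arm

A 7-joint arm with a two-finger parallel gripper is mounted at the origin on the work surface. World frame = base frame: x ahead of the robot, y to its left, z up, the work surface at z = 0. Lengths are in m, angles in rad, forces in N, time in s.
With the tool pointing down it reaches from about 0.4 to 0.85 m from the base axis. Payload 4.5 kg.
Tool frame: the origin (TCP) lies between the finger pads; the fingertips stand 17 mm ahead of it and the grasp point (between the pads) lies 2 mm behind it; z points along the fingers, y is the line along which they close (so a half turn about z gives the same grasp; the last joint's range is limited). The gripper opens to 88 mm and grips with 3 to 60 N. Pads are 18 mm wide; open, the fingers measure 123 mm over their backs; the gripper's body (75 mm by 187 mm) begins 45 mm behind the grasp point.
Start: joints at [1.366, 0.689, -0.195, 1.565, 0.157, 0.902, -0.215], TCP at [0.148, -0.607, 0.227] pointing down, gripper open.
Joint ranges: [-3.01, 3.01], [-0.46, 2.08], [-1.47, 1.51], [0.13, 2.56], [-1, 4.14], [0.04, 2.09], [-2.66, 2.66]. Speed limits (rad/s): [2.57, 2.57, 3.14, 3.14, 3.14, 3.14, 3.14].

### API

Orientations are given as a rotation vector (axis times angle).
In Python, from cell import robot gives the robot as it stands.
- The arm moves only by the tool move_arm, never from a script. Its argument "steps" is a list of rows, each a list of 5 numbers: the opening, from 0 (shut) to 1 (fully open), then the shift along the tool's x, y, z in parts of the range, where 1.0 means 1000 mm, then the turn about the tool's z in parts of the range, where 1.0 means 4 rad. A call has 1 to 12 rows; each row is the pose to reach, as a shift and turn from the pose commanded when the call began, along the tool's axes at that moment; what a row does not reach only later rows make up. A row lasts 1/8 s, in which the tool goes at most 62.5 mm and 10.7 degrees, less where a joint would pass 70% of its speed; a pose out of reach is approached as far as the arm can. A call with a gripper value outside its range is refused whole. The fingers move at their own pace and stop on an object; the grip force is fixed at half the most. Time passes only in rows, so rows that repeat a pose let the fingers close. It gives the time, the measured TCP pose, the force, the opening and the grip force at its end, in the units of the state.
- robot.get_state(): the state, without advancing time (a new reading comes with each control period).
- robot.grab_frame(name): name is "side" or "top"; returns a dict with "frame" (384x512x3 uint8, red, green, blue), "fx", "fy", "cx", "cy" (pixels), "world_from_camera" (4x4, takes a point from camera to world coordinates). Camera axes: x right, y down, z forward; pixel columns grow to the right and rows downward; lengths in m; the calibration is good to about 2 mm. A picture is of the moment at which its call begins. There is no depth.
- robot.hand_in(): hands the job in; it is judged then, once.
The state is a dict: "t": time; "joints": joint angles; "joint_velocities": joint speeds; "joint_torque": joint torques, N m; "tool_pos": TCP position; "orientation": TCP orientation; "ft_force": force on the tool from outside, world axes, zero at the start; "moment": the same for the moment, N m; "width": finger opening in m; "finger_force": force on a finger pad.
Only numpy, scipy, OpenCV 4.12 (cv2) and the standard library are available. Lean on these libraries where they do the work, as an engineer would, in place of code of your own. Each camera call takes 0.05 s, during which the arm holds its last target. There are 200 camera calls.

## Working session

There is one attempt and no reset: what is moved stays moved. The work goes in short steps, Python scripts to look and compute and a tool call to move; the robot and the scene stay as the last step left them, time stands still between calls to the robot, and variables do not carry over. Pictures are saved under pics/ and viewed, at most 10 in all, crops included, and the job is handed in when it is done.

Besides the shell and the picture viewer there is one more tool, called after "Emit:" by a JSON object that holds its "fn" and its "kwargs". move_arm: Moves the arm, as the interface text tells. Its arguments: {"type":"object","properties":{"steps":{"type":"array","items":{"type":"array","items":{"type":"number"}}}},"required":["steps"]}

```bash
mkdir -p pics
python3 - <<'E'
from cell import robot
import cv2,numpy as np,pickle
s=robot.get_state();print({k:np.round(v,3) for k,v in s.items()})
for n in("top","side"):
    f=robot.grab_frame(n);pickle.dump(f,open(f"pics/{n}0.pkl","wb"))
    cv2.imwrite(f"pics/{n}0.png",cv2.resize(f["frame"][:,:,::-1],(800,600),interpolation=cv2.INTER_CUBIC))
    print(n,f["fx"],f["fy"],f["cx"],f["cy"],np.round(f["world_from_camera"],4).tolist())
E
```

```text
{'t': np.float64(0.0), 'joints': array([ 1.366,  0.69 , -0.194,  1.566,  0.157,  0.903, -0.215]), 'joint_velocities': array([ 0.   , -0.001,  0.001,  0.001, -0.   , -0.001,  0.002]), 'joint_torque': array([ 0.0000e+00, -5.2756e+01, -1.2670e+00, -1.5343e+01, -5.3000e-02,
        7.0000e-03,  0.0000e+00]), 'tool_pos': array([ 0.148, -0.607,  0.227]), 'orientation': array([-3.117e+00, -3.740e-01,  1.000e-03]), 'ft_force': array([-0.679,  0.317,  0.169]), 'moment': array([-0.045,  0.016,  0.036]), 'finger_force': np.float64(0.0), 'width': np.float64(0.088)}
top 412.1639782943922 412.1639782943922 259.2090144221296 194.79351138309568 [[0.0031, -0.9908, 0.1353, 0.3557], [-0.9998, -0.0058, -0.0197, -0.1076], [0.0203, -0.1352, -0.9906, 1.1294], [0.0, 0.0, 0.0, 1.0]]
side 409.05679574486584 409.05679574486584 259.57490319788513 190.3698378593646 [[0.933, -0.2639, 0.2445, 0.1832], [-0.3594, -0.653, 0.6667, -0.894], [-0.0163, -0.7099, -0.7041, 0.929], [0.0, 0.0, 0.0, 1.0]]
```

View pics/top0.png

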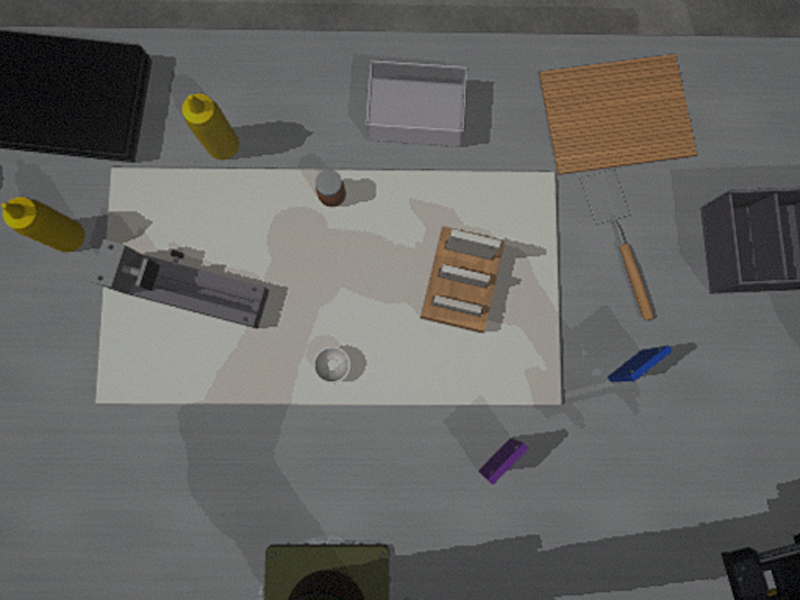

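View pics/side0.png

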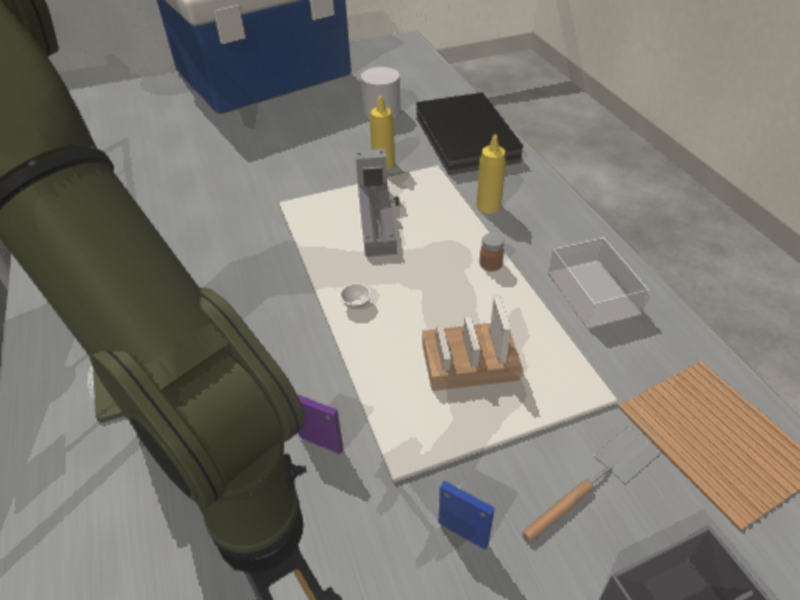

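Top view candidates: white plates at (475,240), (466,276) and (458,306), the blue plate at (640,364) and the purple plate at (503,460). In the side view, the far white plate at (500,330) is clearly the tallest, and it matches the one at (475,240) in the top view. I'll check this with a close crop.

Run:
```python
import cv2,numpy as np,pickle
T=pickle.load(open("pics/top0.pkl","rb"))["frame"];S=pickle.load(open("pics/side0.pkl","rb"))["frame"]
def crop(F,x,y,w,h,k):
    c=cv2.resize(F[y:y+h,x:x+w,::-1],None,fx=k,fy=k,interpolation=cv2.INTER_CUBIC)
    c=cv2.convertScaleAbs(c,alpha=1.3)
    for i in range(0,w,10):
        cv2.line(c,(i*k,0),(i*k,6),(0,0,255),1);cv2.putText(c,str(x+i),(i*k,16),0,.35,(0,0,255),1)
    for j in range(0,h,10):
        cv2.line(c,(0,j*k),(6,j*k),(0,0,255),1);cv2.putText(c,str(y+j),(8,j*k+4),0,.35,(0,0,255),1)
    return c
a=crop(T,260,135,80,85,7);b=crop(S,265,185,75,70,7)
a=a[:560];H=max(a.shape[0],b.shape[0])
a=crop(T,265,138,66,80,6);b=crop(S,265,185,75,70,5)
o=np.zeros((max(a.shape[0],b.shape[0]),a.shape[1]+b.shape[1],3),np.uint8);o[:a.shape[0],:a.shape[1]]=a;o[:b.shape[0],a.shape[1]:]=b
cv2.imwrite("pics/rack.png",o);print(o.shape)
c=crop(T,55,148,130,68,6);cv2.imwrite("pics/guide.png",c);print(c.shape)
```

```text
(480, 771, 3)
(408, 780, 3)
```

View pics/rack.png

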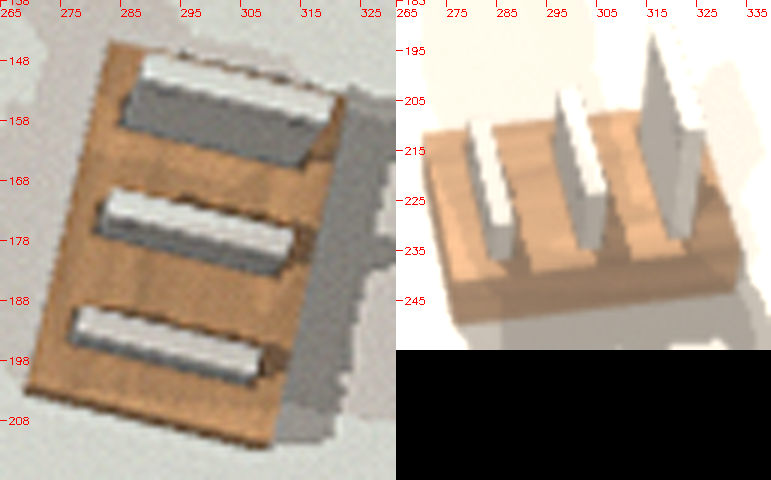

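View pics/guide.png

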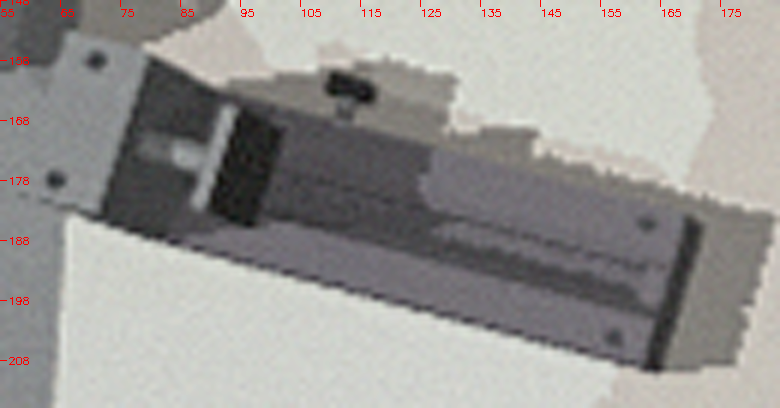

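The crop confirms the choice. The tall plate's top face is at crop corners (145,52), (335,97), (328,122) and (140,78), with the long grey side visible, and the side crop shows it rising to (653,33). The guide's end corners are at (684,213) and (645,366), its housing's top edge runs (150,50)–(105,213), and the pad is at (240,165). Next I'll fit the poses.

```bash
cat > h.py <<'E'
import numpy as np,pickle
from scipy.optimize import least_squares
F={n:pickle.load(open(f"pics/{n}0.pkl","rb")) for n in("top","side")}
def proj(n,P):
    f=F[n];M=np.linalg.inv(f["world_from_camera"]);p=np.asarray(P)@M[:3,:3].T+M[:3,3]
    return np.c_[f["fx"]*p[:,0]/p[:,2]+f["cx"],f["fy"]*p[:,1]/p[:,2]+f["cy"]]
def W(q,P,h):
    c,s=np.cos(q[2]),np.sin(q[2]);P=np.asarray(P)
    return np.c_[q[0]+c*P[:,0]-s*P[:,1],q[1]+s*P[:,0]+c*P[:,1],P[:,2]+h]
E
python3 - <<'E'
from h import *
t=lambda u,v,x0,y0:(u/6+x0-.4,v/6+y0-.4)
# rack x axis along world -y (yaw ~ -pi/2-0.23)
R=[("top",t(110,42,265,138),(-55,80,40)),("top",t(345,97,265,138),(55,80,40)),("top",t(25,388,265,138),(-55,-80,40)),("top",t(268,440,265,138),(55,-80,40)),
("side",(270.0,211.4),(-55,-80,40)),("side",(276.6,241.4),(55,-80,40)),("side",(333.2,234.8),(55,80,40)),("side",(277.6,249.8),(55,-80,0)),("side",(332.6,242.8),(55,80,0))]
Pl=[("top",t(145,52,265,138),(-40,6,115)),("top",t(335,97,265,138),(40,6,115)),("top",t(328,122,265,138),(40,-6,115)),("top",t(140,78,265,138),(-40,-6,115)),
("side",(326.0,210.8),(40,6,115)),("side",(321.6,212.2),(40,-6,115)),("side",(316.2,191.4),(-40,-6,115))]
G=[("top",t(684,213,55,148),(-120,-35,40)),("top",t(646,366,55,148),(-120,35,40)),("top",t(150,50,55,148),(95,-35,112)),("top",t(105,213,55,148),(95,35,112)),
("side",(360.5*.64,234*.64),None)][:4]
def res(v,O,dz=0):
    r=[]
    for n,p,P in O: r.append((proj(n,W(v[:3],np.array([P])/1000,v[3]+dz))-p)[0])
    return np.array(r)
def fit(O,y0):
    s=least_squares(lambda v:res(v,O).ravel(),y0,loss="soft_l1");print(np.round(s.x,4));print(np.round(res(s.x,O),1).tolist());return s.x
fit(R,[.5,-.35,-1.8,.01]);fit(Pl,[.55,-.35,-1.8,.02]);fit(G,[.5,.2,1.35,.01])
s=least_squares(lambda v:res(np.r_[v,.012],G).ravel(),[.5,.2,1.35]);print(s.x,res(np.r_[s.x,.012],G).round(1).tolist())
E
```

```text
[ 0.5504 -0.2264 -1.7987  0.0104]
[[-0.6, -0.4], [0.1, -0.2], [0.1, -0.6], [0.3, 0.3], [-0.0, 0.1], [-0.2, -0.1], [0.7, -0.5], [-1.4, 0.4], [-0.3, 0.5]]
[ 0.599  -0.2385 -1.8213  0.0168]
[[0.2, -0.2], [-0.2, 0.3], [-0.2, 0.7], [-0.1, -0.0], [0.7, 0.8], [0.6, -0.2], [-0.5, -0.7]]
[0.5301 0.2344 1.3171 0.0063]
[[0.7, -0.1], [-0.6, -0.2], [0.6, 0.3], [-0.7, 0.0]]
[0.52918761 0.23255851 1.3174676 ] [[0.9, -0.2], [-0.3, -0.1], [0.4, 0.2], [-1.0, 0.0]]
```

The manual's scale: shifts go in shares of 1000 mm and turns go in shares of 4 rad. Converting my numbers, 52.6 cm / 100 = 0.526, -25.2 cm / 100 = -0.252, -1.1 rad / 4 = -0.275.

Emit:
{"fn": "move_arm", "kwargs": {"steps": [[0.6,0.05,-0.025,0,-0.025],[0.6,0.1,-0.05,0,-0.055],[0.6,0.15,-0.075,0,-0.085],[0.6,0.2,-0.1,0,-0.115],[0.6,0.25,-0.125,0,-0.145],[0.6,0.3,-0.15,0,-0.175],[0.6,0.35,-0.17,0,-0.205],[0.6,0.4,-0.195,0,-0.235],[0.6,0.45,-0.22,0,-0.265],[0.6,0.5,-0.245,0,-0.275],[0.6,0.526,-0.252,0,-0.275],[0.6,0.526,-0.252,0,-0.275]]}}

```text
t: 1.6
tool_pos: [0.6007, -0.2355, 0.2268]
orientation: [-2.459, -1.953, -0.002]
ft_force: [0.0, -0.2, 1.0]
width: 0.0527
finger_force: 0.0
```

```bash
cat >> h.py <<'E'
from scipy.spatial.transform import Rotation as Ro
def delta(s,pos,yang):
    "shift in tool axes (cm) and turn to reach pos with tool y at world angle yang"
    R=Ro.from_rotvec(s["orientation"]).as_matrix();a=np.arctan2(R[1,1],R[0,1])
    d=(yang-a+np.pi)%(2*np.pi)-np.pi
    print("t",s["t"],"pos",np.round(s["tool_pos"],4),"yang",round(a,4),"shift cm",np.round(R.T@(np.array(pos)-s["tool_pos"])*100,2),"turn",round(-d,3),"tilt z",np.round(R[:,2],3),"F",np.round(s["ft_force"],1),"w",round(float(s["width"]),4))
E
python3 - <<'E'
from h import *
from cell import robot
import cv2
delta(robot.get_state(),[.599,-.238,.112],-.234)
o=[cv2.resize(robot.grab_frame(n)["frame"][y:y+140,x:x+130,::-1],None,fx=3,fy=3,interpolation=cv2.INTER_CUBIC) for n,x,y in(("top",235,100),("side",240,120))]
cv2.imwrite("pics/a.png",np.hstack(o))
E
```

```text
t 1.6 pos [ 0.6007 -0.2355  0.2268] yang -0.2282 shift cm [-0.3  -0.11 11.48] turn 0.006 tilt z [ 0.     0.002 -1.   ] F [ 0.  -0.2  1. ] w 0.0527
```

View pics/a.png

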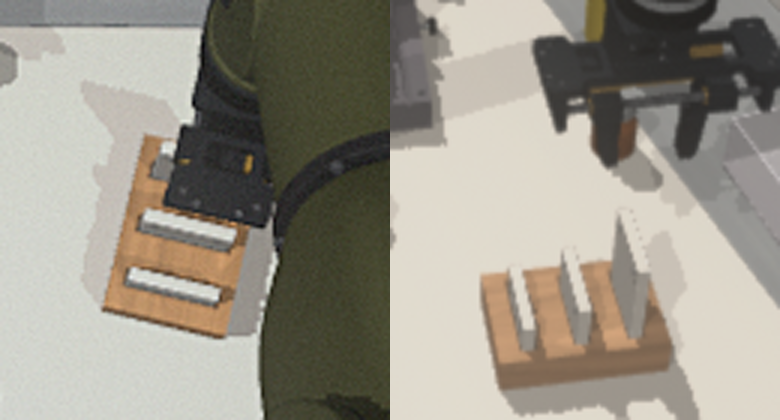

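The picture shows the open fingers above the rack, straddling the tall plate (side-crop fingers at (605,160) and (688,155), plate top at (632,230)). Descending now.

To row units: 11.5 cm / 100 = 0.115, 10.5 cm / 100 = 0.105.

Emit:
{"fn": "move_arm", "kwargs": {"steps": [[0.6,-0.002,-0.001,0.02,0],[0.6,-0.002,-0.001,0.05,0],[0.6,-0.002,-0.001,0.08,0],[0.6,-0.002,-0.001,0.105,0],[0.6,-0.002,-0.001,0.115,0],[0.6,-0.002,-0.001,0.115,0],[0.6,-0.002,-0.001,0.115,0]]}}

```text
t: 2.58
tool_pos: [0.5984, -0.2403, 0.1135]
orientation: [2.463, 1.948, 0.001]
ft_force: [0.4, 0.3, 0.5]
width: 0.0531
finger_force: 0.0
```

Run:
```python
from h import *
from cell import robot
import cv2
delta(robot.get_state(),[.599,-.238,.112],-.234)
o=[cv2.resize(robot.grab_frame(n)["frame"][y:y+140,x:x+130,::-1],None,fx=3,fy=3,interpolation=cv2.INTER_CUBIC) for n,x,y in(("top",235,100),("side",250,140))]
cv2.imwrite("pics/b.png",np.hstack(o))
```

```text
t 2.575 pos [ 0.5984 -0.2403  0.1135] yang -0.2326 shift cm [0.24 0.   0.15] turn 0.001 tilt z [ 0.002 -0.001 -1.   ] F [0.4 0.3 0.5] w 0.0531
```

View pics/b.png

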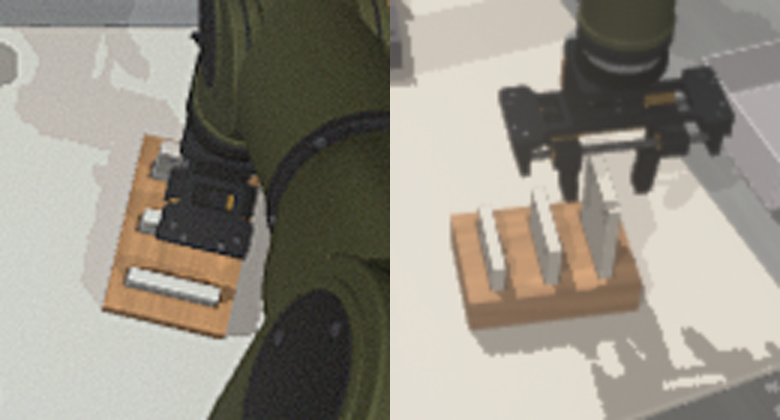

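The plate is between the fingers (side-crop fingers at (570,180) and (645,175), plate at (600,210)). Closing.

To row units: 0.2 cm / 100 = 0.002, 0.1 cm / 100 = 0.001.

Emit:
{"fn": "move_arm", "kwargs": {"steps": [[0.6,0.002,0,0.001,0],[0.3,0.002,0,0.001,0],[0,0.002,0,0.001,0],[0,0.002,0,0.001,0],[0,0.002,0,0.001,0],[0,0.002,0,0.001,0],[0,0.002,0,0.001,0],[0,0.002,0,0.001,0]]}}

```text
t: 3.68
tool_pos: [0.5984, -0.2378, 0.1113]
orientation: [2.463, 1.949, 0.0]
ft_force: [0.5, 0.2, -0.2]
width: 0.0117
finger_force: 30.0
```

To row units: -11 cm / 100 = -0.11, -9 cm / 100 = -0.09.

Emit:
{"fn": "move_arm", "kwargs": {"steps": [[0,0,0,-0.01,0],[0,0,0,-0.03,0],[0,0,0,-0.05,0],[0,0,0,-0.07,0],[0,0,0,-0.09,0],[0,0,0,-0.11,0],[0,0,0,-0.11,0]]}}

```text
t: 4.55
tool_pos: [0.5994, -0.2379, 0.2233]
orientation: [2.461, 1.948, 0.003]
ft_force: [0.1, -0.2, -1.3]
width: 0.0116
finger_force: 30.0
```

Run:
```python
from h import *
from cell import robot
q=[.5295,.2335,1.3173]
for x in(-.03,): p=W(q,[[x,0,0]],.21)[0];print(p)
delta(robot.get_state(),p,1.3173-np.pi/2)
```

```text
[0.5219763  0.20445876 0.21      ]
t 4.55 pos [ 0.5994 -0.2379  0.2233] yang -0.232 shift cm [ 41.27 -17.71   1.25] turn 0.021 tilt z [ 0.004 -0.001 -1.   ] F [ 0.1 -0.2 -1.3] w 0.0116
```

To row units: 41.3 cm / 100 = 0.413, 40 cm / 100 = 0.4, 0.02 rad / 4 = 0.005.

Emit:
{"fn": "move_arm", "kwargs": {"steps": [[0,0.02,-0.01,0,0],[0,0.06,-0.026,0,0],[0,0.105,-0.045,0,0],[0,0.15,-0.064,0,0],[0,0.195,-0.084,0,0],[0,0.24,-0.103,0,0],[0,0.285,-0.122,0,0.0025],[0,0.33,-0.142,0,0.005],[0,0.37,-0.159,0,0.005],[0,0.4,-0.172,0,0.005],[0,0.413,-0.177,0,0.005],[0,0.413,-0.177,0,0.005]]}}

```text
t: 6.05
tool_pos: [0.5208, 0.2048, 0.2209]
orientation: [2.482, 1.926, -0.001]
ft_force: [-0.7, 0.4, -0.8]
width: 0.0117
finger_force: 30.0
```

To row units: 5 cm / 100 = 0.05, 3 cm / 100 = 0.03.

Emit:
{"fn": "move_arm", "kwargs": {"steps": [[0,0,0,0.01,0],[0,0,0,0.03,0],[0,0,0,0.05,0],[0,0,0,0.05,0]]}}

```text
t: 6.55
tool_pos: [0.5203, 0.2022, 0.1695]
orientation: [2.485, 1.922, -0.007]
ft_force: [-0.0, 0.1, -1.2]
width: 0.0119
finger_force: 30.0
```

Run:
```python
from h import *
from cell import robot
import cv2
s=robot.get_state();delta(s,[.522,.2045,.112],1.3173-np.pi/2)
g=[("top",50,110,130,130),("side",195,60,130,130)];o=[]
q=[.5295,.2335,1.3173]
for n,x,y,w,h in g:
    im=robot.grab_frame(n)["frame"][:,:,::-1]
    c=cv2.resize(im[y:y+h,x:x+w],None,fx=3,fy=3,interpolation=cv2.INTER_CUBIC)
    # overlay fitted slot edges (16 wide at z 34)
    for yy in(-.014,.014):
        p=proj(n,W(q,[[-.11,yy,.04],[.05,yy,.04]],.008));p=((p-[x,y]+.4)*3).astype(int)
        cv2.line(c,tuple(map(int,p[0])),tuple(map(int,p[1])),(0,0,255),1)
    o.append(c)
cv2.imwrite("pics/c.png",np.hstack(o))
```

```text
t 6.55 pos [0.5203 0.2022 0.1695] yang -0.2544 shift cm [0.29 0.13 5.74] turn -0.001 tilt z [-0.004 -0.003 -1.   ] F [-0.   0.1 -1.2] w 0.0119
```

View pics/c.png

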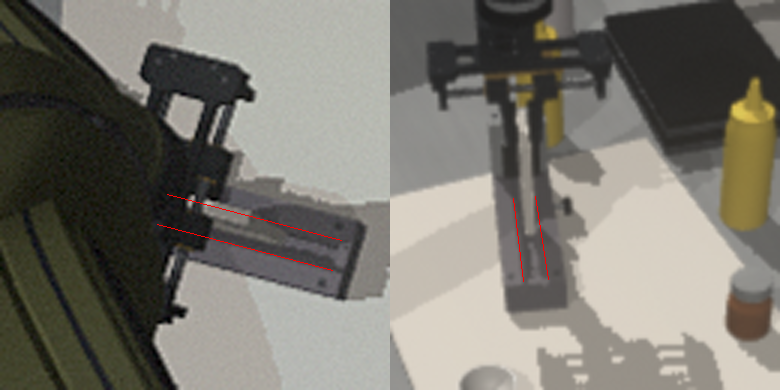

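The plate hangs in line with the slot, with its lower end at about (527,225) in the side crop, between the red fitted slot edges. Descending gently.

To row units: 3.8 cm / 100 = 0.038, 3.2 cm / 100 = 0.032.

Emit:
{"fn": "move_arm", "kwargs": {"steps": [[0,0.002,0.001,0.01,0],[0,0.002,0.001,0.02,0],[0,0.002,0.001,0.026,0],[0,0.002,0.001,0.032,0],[0,0.002,0.001,0.038,0],[0,0.002,0.001,0.038,0]]}}

```text
t: 7.4
tool_pos: [0.5222, 0.2064, 0.1328]
orientation: [-2.483, -1.925, 0.001]
ft_force: [0.1, -0.1, -2.0]
width: 0.0119
finger_force: 30.0
```

To row units: 2 cm / 100 = 0.02, 1.8 cm / 100 = 0.018.

Emit:
{"fn": "move_arm", "kwargs": {"steps": [[0,0,0,0.005,0],[0,0,0,0.01,0],[0,0,0,0.014,0],[0,0,0,0.018,0],[0,0,0,0.02,0],[0,0,0,0.02,0],[0,0,0,0.02,0]]}}

```text
t: 8.28
tool_pos: [0.5226, 0.2066, 0.1134]
orientation: [2.483, 1.925, 0.0]
ft_force: [0.4, -0.5, -1.5]
width: 0.0119
finger_force: 30.0
```

Run:
```python
from h import *
from cell import robot
import cv2
delta(robot.get_state(),[.522,.2045,.111],1.3173-np.pi/2)
g=[("top",50,130,120,90,3),("side",200,70,80,100,4)]
o=[cv2.resize(robot.grab_frame(n)["frame"][y:y+h,x:x+w,::-1],(w*k,h*k),interpolation=cv2.INTER_CUBIC) for n,x,y,w,h,k in g]
o[0]=cv2.copyMakeBorder(o[0],0,130,0,0,cv2.BORDER_CONSTANT)
cv2.imwrite("pics/d.png",np.hstack(o))
```

```text
t 8.275 pos [0.5226 0.2066 0.1134] yang -0.252 shift cm [-0.22 -0.01  0.24] turn 0.002 tilt z [ 0.  0. -1.] F [ 0.4 -0.5 -1.5] w 0.0119
```

View pics/d.png

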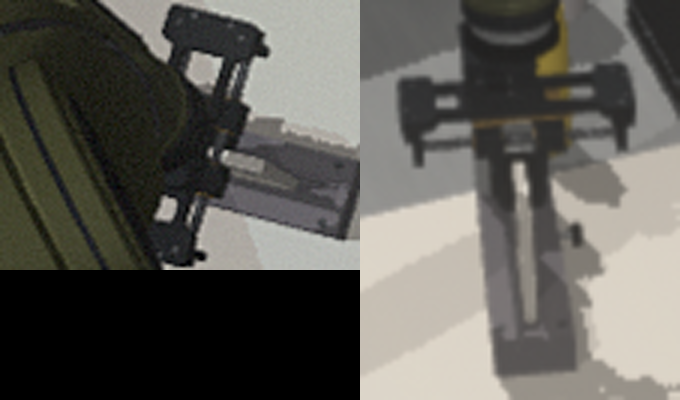

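The plate is in the slot (side crop, bottom end at (530,320), between the walls). I'll seat it the last 2–3 mm.

Emit:
{"fn": "move_arm", "kwargs": {"steps": [[0,0,0,0.001,0],[0,0,0,0.002,0],[0,0,0,0.003,0],[0,0,0,0.003,0],[0,0,0,0.003,0]]}}

```text
t: 9.0
tool_pos: [0.5229, 0.2064, 0.1112]
orientation: [2.483, 1.924, 0.001]
ft_force: [-1.3, -1.0, 6.6]
width: 0.0118
finger_force: 30.0
```

To row units: 3.2 cm / 100 = 0.032, 2.4 cm / 100 = 0.024.

Emit:
{"fn": "move_arm", "kwargs": {"steps": [[0,0,0,-0.001,0],[0,0.004,0,-0.001,0],[0,0.009,0,-0.001,0],[0,0.014,0,-0.001,0],[0,0.019,0,-0.001,0],[0,0.024,0,-0.001,0],[0,0.028,0,-0.001,0],[0,0.032,0,-0.001,0],[0,0.032,0,-0.001,0],[0,0.032,0,-0.001,0]]}}

```text
t: 10.25
tool_pos: [0.5321, 0.2384, 0.1141]
orientation: [2.482, 1.923, 0.006]
ft_force: [-1.6, -2.7, 19.8]
width: 0.012
finger_force: 30.0
```

```bash
cat >> h.py <<'E'
def st(s):
    u=np.array([np.cos(1.3173),np.sin(1.3173)]);n=np.array([-u[1],u[0]])
    d=s["tool_pos"][:2]-[.5295,.2335];f=s["ft_force"]
    print("t",s["t"],"gx,gy mm",np.round([d@u*1e3,d@n*1e3],1),"z",round(s["tool_pos"][2],4),"Fx,Fy,Fz",np.round([f[:2]@u,f[:2]@n,f[2]],1),"w",round(float(s["width"]),4))
E
python3 -c "
from h import *
from cell import robot
st(robot.get_state())"
```

```text
t 10.25 gx,gy mm [ 5.3 -1.3] z 0.1141 Fx,Fy,Fz [-3.   0.8 19.8] w 0.012
```

Emit:
{"fn": "move_arm", "kwargs": {"steps": [[0,0,0,0,0],[0,0,0,0,0]]}}

```text
t: 10.5
tool_pos: [0.5321, 0.2383, 0.1141]
orientation: [2.482, 1.923, 0.006]
ft_force: [-2.3, -2.1, 20.3]
width: 0.0119
finger_force: 30.0
```

Run:
```python
from h import *
from cell import robot
import cv2
st(robot.get_state())
g=[("top",50,130,120,90,3),("side",200,70,80,100,5)]
o=[cv2.resize(robot.grab_frame(n)["frame"][y:y+h,x:x+w,::-1],(w*k,h*k),interpolation=cv2.INTER_CUBIC) for n,x,y,w,h,k in g]
o[0]=cv2.copyMakeBorder(o[0],0,230,0,0,cv2.BORDER_CONSTANT)
cv2.imwrite("pics/e.png",np.hstack(o))
```

```text
t 10.5 gx,gy mm [ 5.3 -1.3] z 0.1141 Fx,Fy,Fz [-2.6  1.7 20.3] w 0.0119
```

View pics/e.png

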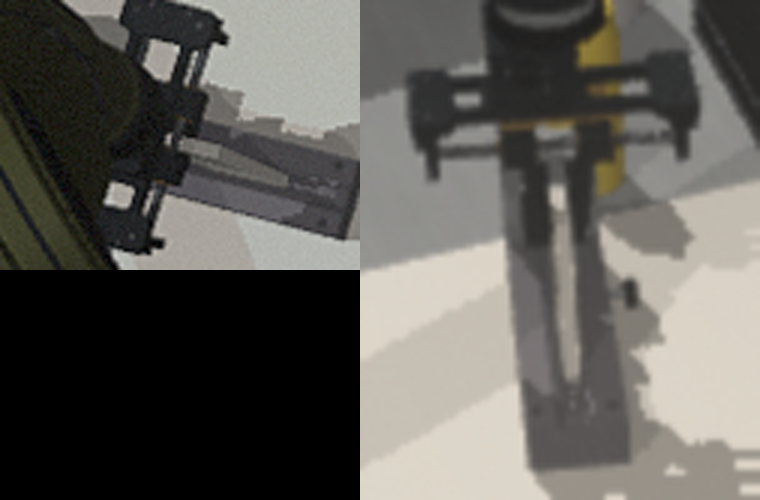

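To row units: -0.2 cm / 100 = -0.002, -0.1 cm / 100 = -0.001.

Emit:
{"fn": "move_arm", "kwargs": {"steps": [[0,0,0,-0.001,0],[0,0,0,-0.002,0],[0,0,0,-0.002,0],[0,0,0,-0.002,0]]}}

```text
t: 11.1
tool_pos: [0.5315, 0.238, 0.1145]
orientation: [2.482, 1.924, 0.004]
ft_force: [-0.6, -1.9, 7.3]
width: 0.0119
finger_force: 30.0
```

```bash
python3 -c "
from h import *
from cell import robot
st(robot.get_state());delta(robot.get_state(),[.5321,.2383,.112],-.2535)"
```

```text
t 11.1 gx,gy mm [ 4.9 -0.8] z 0.1145 Fx,Fy,Fz [-2.   0.1  7.3] w 0.0119
t 11.1 pos [0.5315 0.238  0.1145] yang -0.2521 shift cm [0.04 0.05 0.25] turn 0.001 tilt z [ 0.002  0.001 -1.   ] F [-0.6 -1.9  7.3] w 0.0119
```

Run:
```python
from h import *
from cell import robot
import cv2
q=[.5295,.2335,1.3173];gx=.0049;o=[]
for n,x,y,w,h,k in [("top",95,155,70,55,8),("side",218,95,45,110,5)]:
    im=cv2.convertScaleAbs(robot.grab_frame(n)["frame"][:,:,::-1],alpha=1.4)
    c=cv2.resize(im[y:y+h,x:x+w],(w*k,h*k),interpolation=cv2.INTER_CUBIC)
    for th,col in((0,(0,0,255)),(.08,(0,255,0))):
        L=np.array([[-.04,a,b-.093] for b in(0,.115) for a in(-.006,.006)])
        X=L[:,0]*np.cos(th)+L[:,2]*np.sin(th)+gx;Z=-L[:,0]*np.sin(th)+L[:,2]*np.cos(th)+.093+.010+(.003 if th else 0)
        p=((proj(n,W(q,np.c_[X,L[:,1],Z],.008))-[x,y]+.5)*k).astype(int)
        print(n,th,p.tolist())
        for u in p: cv2.circle(c,tuple(map(int,u)),3,col,1)
    o.append(c)
H=max(a.shape[0] for a in o);o=[cv2.copyMakeBorder(a,0,H-a.shape[0],0,0,cv2.BORDER_CONSTANT) for a in o]
cv2.imwrite("pics/f.png",np.hstack(o));print(np.hstack(o).shape)
```

```text
top 0 [[351, 261], [341, 295], [249, 203], [237, 240]]
top 0.08 [[367, 263], [356, 297], [237, 198], [225, 235]]
side 0 [[129, 258], [112, 259], [122, 123], [104, 125]]
side 0.08 [[130, 257], [113, 259], [121, 114], [103, 116]]
(550, 785, 3)
```

View pics/f.png

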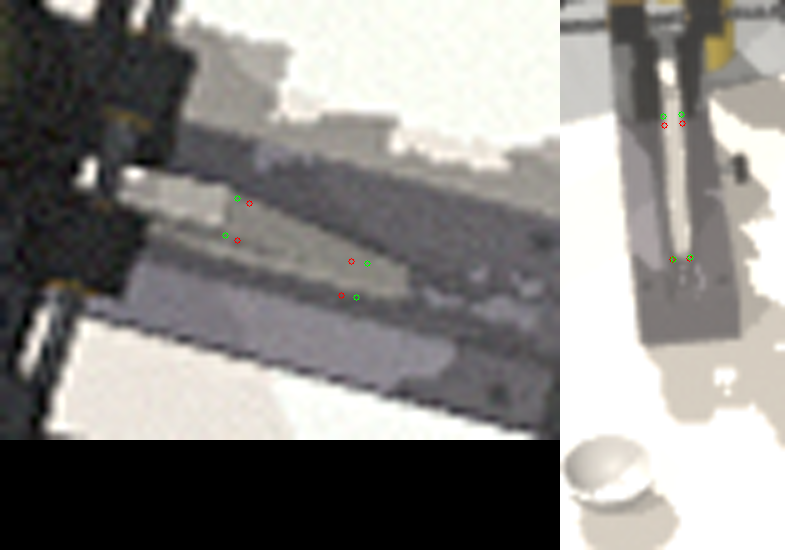

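The last picture suggests that the plate leans forward in the slot plane: top-edge corners at (232,187)/(222,225), lower end at (410,265)/(405,297), against an upright prediction that spans less. I'll fit the lean to check.

Run:
```python
from h import *
import cv2
q=[.5295,.2335,1.3173]
obs=np.array([[410,265],[405,297],[232,187],[222,225]])/8+[95,155]-.5
def pts(gx,gy,zc,th):
    L=np.array([[-.04,a,b-.093] for b in(0,.115) for a in(-.006,.006)])
    return W(q,np.c_[L[:,0]*np.cos(th)+L[:,2]*np.sin(th)+gx,L[:,1]+gy,-L[:,0]*np.sin(th)+L[:,2]*np.cos(th)+zc],.008)
for zc in(.100,.103,.106,.110):
    s=least_squares(lambda v:(proj("top",pts(v[0],v[1],zc,v[2]))-obs).ravel(),[.005,0,0])
    p=(proj("side",pts(s.x[0],s.x[1],zc,s.x[2]))-[218,95]+.5)*5+[560,0]
    print(zc,s.x.round(4),"rms",np.sqrt(2*s.cost/8).round(2),"front corner z",round(-.04*np.sin(s.x[2])-.093*np.cos(s.x[2])+zc,4),"side pred",p.round().tolist())
im=cv2.imread("pics/f.png")
for y in range(44,310,8):
    x=int(668+(y-60)*(682-668)/200); print(y,im[y,x-2:x+3].mean((0,1)).astype(int).tolist(),end=" ")
```

```text
0.1 [ 0.0029 -0.0032  0.2386] rms 0.21 front corner z 0.0002 side pred [[697.0, 268.0], [679.0, 270.0], [686.0, 112.0], [668.0, 114.0]]
0.103 [ 0.002  -0.003   0.2369] rms 0.22 front corner z 0.0032 side pred [[696.0, 266.0], [679.0, 267.0], [686.0, 110.0], [668.0, 111.0]]
0.106 [ 0.001  -0.0027  0.2353] rms 0.22 front corner z 0.0062 side pred [[696.0, 263.0], [679.0, 265.0], [685.0, 107.0], [667.0, 108.0]]
0.11 [-0.0003 -0.0024  0.233 ] rms 0.23 front corner z 0.0103 side pred [[695.0, 260.0], [678.0, 261.0], [685.0, 103.0], [667.0, 105.0]]
44 119 52 119 60 186 68 250 76 253 84 216 92 175 100 191 108 208 116 207 124 208 132 209 140 206 148 207 156 206 164 207 172 208 180 209 188 209 196 210 204 212 212 208 220 209 228 207 236 208 244 208 252 184 260 128 268 132 276 133 284 127 292 122 300 121 308 120
```

The fit shows a forward lean of about 0.24 rad. The bottom stuck to the floor by friction while the hand moved. To fix it, I'll release so the plate drops flat (its centre of mass is well behind the front corner), move back 28 mm, and grip lower at pad height. Then I'll slide it with the bottom just off the floor.

Emit:
{"fn": "move_arm", "kwargs": {"steps": [[0.2,0,0,0,0],[0.4,0,0,0,0],[0.4,0,0,0,0],[0.4,0,0,0,0],[0.4,0,0,0,0],[0.4,0,0,0,0]]}}

```text
t: 11.95
tool_pos: [0.5305, 0.2376, 0.1133]
orientation: [2.483, 1.925, -0.0]
ft_force: [-0.0, 0.6, 0.4]
width: 0.0351
finger_force: 0.0
```

To row units: -2.8 cm / 100 = -0.028, -2.4 cm / 100 = -0.024.

Emit:
{"fn": "move_arm", "kwargs": {"steps": [[0.4,-0.006,0,0,0],[0.4,-0.012,0,0.002,0],[0.4,-0.018,0,0.005,0],[0.4,-0.024,0,0.008,0],[0.4,-0.028,0,0.011,0],[0.4,-0.028,0,0.014,0],[0.4,-0.028,0,0.014,0]]}}

```text
t: 12.82
tool_pos: [0.5234, 0.2106, 0.099]
orientation: [-2.483, -1.925, 0.0]
ft_force: [0.0, -0.4, 0.7]
width: 0.0354
finger_force: 0.0
```

Run:
```python
from h import *
from cell import robot
import cv2
st(robot.get_state())
T=robot.grab_frame("top");cv2.imwrite("pics/g_raw.png",T["frame"][:,:,::-1])
q=[.5295,.2335,1.3173]
# brightness profiles along the slot line: plate-top height (z=.125) and floor
for gy in(-.003,0.):
  for z,name in((.125,"top"),(.010,"floor")):
    xs=np.arange(-.10,.03,.005);p=proj("top",W(q,np.c_[xs,xs*0+gy,xs*0+z],.008))
    v=cv2.remap(T["frame"].astype(np.float32).mean(2),p[:,0].astype(np.float32)[None],p[:,1].astype(np.float32)[None],1)[0]
    print(gy,name,[(int(a*1000),int(b)) for a,b in zip(xs,v)])
```

```text
t 12.825 gx,gy mm [-23.7   0.1] z 0.099 Fx,Fy,Fz [-0.4 -0.1  0.7] w 0.0354
-0.003 top [(-100, 73), (-95, 70), (-90, 69), (-84, 62), (-79, 63), (-74, 75), (-69, 81), (-64, 116), (-59, 126), (-54, 138), (-49, 183), (-44, 157), (-39, 126), (-34, 165), (-29, 62), (-24, 76), (-19, 71), (-14, 25), (-9, 22), (-4, 19), (0, 27), (5, 30), (10, 36), (15, 28), (20, 30), (25, 28)]
-0.003 floor [(-100, 67), (-95, 62), (-90, 71), (-84, 65), (-79, 75), (-74, 66), (-69, 68), (-64, 68), (-59, 85), (-54, 84), (-49, 81), (-44, 83), (-39, 84), (-34, 83), (-29, 86), (-24, 90), (-19, 92), (-14, 107), (-9, 113), (-4, 98), (0, 102), (5, 111), (10, 52), (15, 59), (20, 63), (25, 24)]
0.0 top [(-100, 62), (-95, 62), (-90, 67), (-84, 74), (-79, 81), (-74, 83), (-69, 81), (-64, 117), (-59, 128), (-54, 129), (-49, 190), (-44, 149), (-39, 129), (-34, 176), (-29, 63), (-24, 45), (-19, 89), (-14, 22), (-9, 26), (-4, 21), (0, 24), (5, 32), (10, 35), (15, 33), (20, 30), (25, 24)]
0.0 floor [(-100, 70), (-95, 69), (-90, 74), (-84, 84), (-79, 81), (-74, 65), (-69, 67), (-64, 65), (-59, 85), (-54, 85), (-49, 81), (-44, 86), (-39, 86), (-34, 87), (-29, 85), (-24, 86), (-19, 94), (-14, 91), (-9, 97), (-4, 98), (0, 103), (5, 93), (10, 56), (15, 50), (20, 63), (25, 26)]
```

The plate is upright again: its top edge ends at gx ≈ -66 and its bottom at -62, so the centre is about -24. Gripping now.

To row units: -0.2 cm / 100 = -0.002, -0.1 cm / 100 = -0.001.

Emit:
{"fn": "move_arm", "kwargs": {"steps": [[0.2,0,0,0,0],[0,0,0,0,0],[0,0,0,0,0],[0,0,0,0,0],[0,0,0,0,0],[0,0,0,0,0],[0,0,0,-0.001,0],[0,0,0,-0.002,0],[0,0,0,-0.002,0]]}}

```text
t: 14.0
tool_pos: [0.5234, 0.2103, 0.1013]
orientation: [2.483, 1.925, -0.0]
ft_force: [1.0, 0.8, -1.3]
width: 0.0119
finger_force: 30.0
```

```bash
python3 -c "
from h import *
from cell import robot
st(robot.get_state())"
```

```text
t 14.0 gx,gy mm [-24.    0.1] z 0.1013 Fx,Fy,Fz [ 1.  -0.7 -1.3] w 0.0119
```

To row units: 1.5 cm / 100 = 0.015, 1.1 cm / 100 = 0.011.

Emit:
{"fn": "move_arm", "kwargs": {"steps": [[0,0.003,0,0,0],[0,0.007,0,0,0],[0,0.011,0,0,0],[0,0.015,0,0,0],[0,0.015,0,0,0]]}}

```text
t: 14.62
tool_pos: [0.5273, 0.2256, 0.1013]
orientation: [-2.482, -1.925, -0.001]
ft_force: [-0.3, -0.0, -2.6]
width: 0.012
finger_force: 30.0
```

```bash
python3 -c "
from h import *
from cell import robot
st(robot.get_state())"
```

```text
t 14.625 gx,gy mm [-8.2  0.2] z 0.1013 Fx,Fy,Fz [-0.1  0.3 -2.6] w 0.012
```

Sliding freely, with no side or floor force.

To row units: 2.4 cm / 100 = 0.024, 2.1 cm / 100 = 0.021.

Emit:
{"fn": "move_arm", "kwargs": {"steps": [[0,0.003,0,0,0],[0,0.007,0,0,0],[0,0.011,0,0,0],[0,0.015,0,0,0],[0,0.018,0,0,0],[0,0.021,0,0,0],[0,0.024,0,0,0],[0,0.024,0,0,0]]}}

```text
t: 15.62
tool_pos: [0.5332, 0.2478, 0.1012]
orientation: [2.483, 1.924, -0.001]
ft_force: [-0.8, -0.4, -0.8]
width: 0.0119
finger_force: 30.0
```

```bash
python3 -c "
from h import *
from cell import robot
st(robot.get_state())"
```

```text
t 15.625 gx,gy mm [14.7  0. ] z 0.1012 Fx,Fy,Fz [-0.6  0.7 -0.8] w 0.0119
```

To row units: 0.7 cm / 100 = 0.007, 0.6 cm / 100 = 0.006.

Emit:
{"fn": "move_arm", "kwargs": {"steps": [[0,0.002,0,0,0],[0,0.004,0,0,0],[0,0.006,0,0,0],[0,0.007,0,0,0],[0,0.007,0,0,0],[0,0.007,0,0,0]]}}

```text
t: 16.38
tool_pos: [0.5345, 0.2533, 0.1012]
orientation: [2.483, 1.923, -0.004]
ft_force: [-1.7, -6.0, 1.0]
width: 0.0121
finger_force: 30.0
```

```bash
python3 -c "
from h import *
from cell import robot
st(robot.get_state())"
```

```text
t 16.375 gx,gy mm [20.4  0.1] z 0.1012 Fx,Fy,Fz [-6.2  0.1  1. ] w 0.0121
```

To row units: 0.5 cm / 100 = 0.005, 0.4 cm / 100 = 0.004.

Emit:
{"fn": "move_arm", "kwargs": {"steps": [[0,0.002,0,0,0],[0,0.004,0,0,0],[0,0.005,0,0,0],[0,0.005,0,0,0],[0,0.005,0,0,0],[0,0.005,0,0,0]]}}

```text
t: 17.12
tool_pos: [0.5354, 0.2564, 0.101]
orientation: [2.482, 1.921, -0.009]
ft_force: [-2.5, -8.7, 3.3]
width: 0.0121
finger_force: 30.0
```

Run:
```python
from h import *
from cell import robot
import cv2
st(robot.get_state())
T=robot.grab_frame("top");st(robot.get_state())
q=[.5295,.2335,1.3173]
for z,name in((.127,"top"),(.012,"floor")):
    xs=np.arange(-.06,.0,.003);p=proj("top",W(q,np.c_[xs,xs*0-.0015,xs*0+z],.008)).astype(np.float32)
    v=cv2.remap(T["frame"].astype(np.float32).mean(2),p[:,0][None].copy(),p[:,1][None].copy(),1)[0]
    print(name,[(int(a*1000),int(b)) for a,b in zip(xs,v)])
```

```text
t 17.125 gx,gy mm [23.7  0. ] z 0.101 Fx,Fy,Fz [-9.1  0.3  3.3] w 0.0121
t 17.175 gx,gy mm [23.6  0. ] z 0.101 Fx,Fy,Fz [-8.5  0.9  3.6] w 0.0117
top [(-60, 66), (-56, 63), (-53, 59), (-50, 62), (-47, 63), (-44, 60), (-41, 56), (-38, 61), (-35, 64), (-32, 73), (-29, 74), (-26, 76), (-23, 77), (-20, 74), (-17, 104), (-14, 127), (-11, 123), (-8, 122), (-5, 125), (-2, 117)]
floor [(-60, 95), (-56, 94), (-53, 90), (-50, 91), (-47, 94), (-44, 87), (-41, 87), (-38, 95), (-35, 81), (-32, 65), (-29, 58), (-26, 62), (-23, 61), (-20, 61), (-17, 62), (-14, 76), (-11, 81), (-8, 81), (-5, 78), (-2, 79)]
```

It's upright while pressing (top end at -17, bottom end at -15). A slight increase to 10 N, then I'll hold.

To row units: 0.1 cm / 100 = 0.001.

Emit:
{"fn": "move_arm", "kwargs": {"steps": [[0,0.001,0,0,0],[0,0.001,0,0,0],[0,0.001,0,0,0],[0,0.001,0,0,0],[0,0.001,0,0,0],[0,0.001,0,0,0],[0,0.001,0,0,0],[0,0.001,0,0,0],[0,0.001,0,0,0],[0,0.001,0,0,0],[0,0.001,0,0,0],[0,0.001,0,0,0]]}}

```text
t: 18.68
tool_pos: [0.5356, 0.2571, 0.1009]
orientation: [2.482, 1.921, -0.009]
ft_force: [-2.7, -8.0, 3.3]
width: 0.0119
finger_force: 30.0
```

```bash
python3 -c "
from h import *
from cell import robot
st(robot.get_state())"
```

```text
t 18.675 gx,gy mm [24.3  0. ] z 0.1009 Fx,Fy,Fz [-8.5  0.6  3.3] w 0.0119
```

```bash
python3 -c "
from cell import robot
print(robot.hand_in())"
```

```text
the job is handed in; nothing more can be done
None
```

I handed the job in at about 19 s with the tall plate upright in the guide slot, still gripped and pressing the pad at about 9 N, roughly 12 mm in; on the first slide it leaned forward about 0.24 rad, so I let it drop flat, re-gripped lower and slid it 2 mm clear of the slot floor; no verdict came back.

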